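Weigh a boxed order and hold the scale's display out to be read

TASK

Weigh this order for posting: the large carton is already on the bench scale; set the medium carton on it, then the small one on top, each laid down gently, centred and square with the carton below, long sides the same way. Then take the pull tab of the scale's spring-return display, draw the display out until the white line across its tongue is level with the front edge of the housing (not on to the stop) and keep holding it there, touching none of the cartons, so that I can read the weight: the program finishes while holding. Leave the other things on the table where they are.

Things in the scene. Friction and masses are not known exactly. Their poses are not given: they have to be found in the camera images.
- scale: bench scale, fixed in place on the table: white housing 200 mm (its own x) by 220 mm (its own y), with a steel platform 190 x 210 mm whose top is 42 mm above the table. Origin: centre of the underside, on the table; z up. Its front, with the display slot, faces along its own -x; the front face of the housing is 100 mm from the origin and 29 mm high
- display (a joint): how far the display is drawn out, m: 0 home (a spring always takes it back there), 0.060 the mark (white line level with the housing's front face), 0.085 the stop. Slides level along the scale's own -x; spring 3 N at home, 8 N at the mark. A grey tongue 108 mm wide, top 24 mm above the table, with keys, a window and behind it the white line, 3 mm wide, hidden until drawn out
- pull_tab (a point): middle of the upright ribbed grey pull tab at the display's outer end: 14 mm thick along the sliding direction, 44 mm wide across it; this point is 44 mm above the table, the tab's top 56 mm, the tongue (reaching 13 mm past the tab) 24 mm. Axes as the scale's: the display is drawn out along -x. When home, the gap between tab and housing front is 38 mm
- mark_line (a point): middle of the white line on the tongue; at the mark it lies directly under the front top edge of the housing (point slot_edge). Axes as the scale's
- slot_edge (a point): middle of the top front edge of the scale's housing, 29 mm above the table, above the slot. Axes as the scale's
- carton_large_center (a point): centre of the large closed brown carton, 90 mm (its own x) by 140 mm (its own y, long side) by 48 mm high, loose on the scale's platform; z up
- carton_medium_center (a point): centre of the medium closed brown carton, 64 mm (its own x) by 110 mm (its own y, long side) by 42 mm high, about 0.18 to 0.35 kg, flat on the table to the left or right of the scale; z up
- carton_small_center (a point): centre of the small closed brown carton, 50 mm (its own x) by 84 mm (its own y, long side) by 36 mm high, about 0.1 to 0.2 kg, flat on the table on the other side; z up
- calculator: blue calculator 150 x 78 x 14 mm lying near the robot; origin at its underside. Leave alone
- cups: nest of clear plastic cups, 72 mm across, 124 mm high; origin under its centre. Leave alone
- jar: jar of gold glitter with black lid, 58 mm across, 75 mm high; origin under its centre. Leave alone
- bottle: black bottle, 42 mm across, 120 mm high, beyond the scale; origin under its centre. Leave alone
- coaster: green scalloped resin coaster, 114 mm across, 10 mm thick; origin under its centre. Leave alone
- brush: slim green-handled artist's brush 168 mm long, lying on the table beyond the scale; origin under its middle. Leave alone
- scissors: black-handled scissors 140 mm long, lying flat; origin near the pivot. Leave alone
- stapler: blue desk stapler 150 x 36 x 50 mm; origin under its centre. Leave alone

How it is judged (in metres and radians):
On the way, in this order (a step that is already met when the one before it is completed fails the run):
1. the medium carton rests centred and square on the large one and is let go (horizontal distance between carton_large_center and scale below 0.04 m and angle between each of carton_large_center, carton_medium_center's own z axis and vertical below 0.06 rad and z of carton_large_center in the frame of scale between 0.062 and 0.07 m and contact force between each of the fingers, the arm and carton_large below 0.3 N and horizontal distance between carton_medium_center and carton_large_center below 0.012 m and angle between the y axis of carton_medium_center and the y axis of carton_large_center, either way round below 0.14 rad and z of carton_medium_center in the frame of carton_large_center between 0.041 and 0.049 m and contact force between each of the fingers, the arm and carton_medium below 0.3 N), for 0.2 s.
2. the small carton rests centred and square on the medium one and is let go (all of step 1 and horizontal distance between carton_small_center and carton_medium_center below 0.012 m and angle between the y axis of carton_small_center and the y axis of carton_medium_center, either way round below 0.14 rad and angle between carton_small_center's own z axis and vertical below 0.06 rad and z of carton_small_center in the frame of carton_medium_center between 0.035 and 0.043 m and contact force between each of the fingers, the arm and carton_small below 0.3 N), for 0.2 s.
At the end, for the whole second after the job is handed in: Large, medium and small carton stand in a column on the scale's platform, level, at rest, each within 12 mm of centred and 8 degrees of square on the one below, untouched by the robot; the robot holds the display still, its white line within 5 mm of the housing's front edge (all of step 2 and value of joint display between 0.055 and 0.065 m and velocity of joint display between -0.01 and 0.01 m/s and contact force between any of the fingers, the arm and display above 2 N and contact force between display and carton_large below 0.3 N and contact force between display and carton_medium below 0.3 N and contact force between display and carton_small below 0.3 N and linear speed of each of carton_large, carton_medium, carton_small below 0.02 m/s); the arm keeps its last pose, push and grip.
It fails at once if another thing on the table is pushed more than 30 mm (distance of any of calculator, cups, jar, bottle, coaster, brush, scissors, stapler from where it was at the start of the episode above 0.03 m).
It fails at once if the cups, jar or bottle are tipped over (angle between any of cups, jar, bottle's own z axis and vertical above 0.5 rad).
It fails at once if the medium carton is dropped or thrown instead of laid down (linear speed of carton_medium above 0.6 m/s and contact force between each of the fingers, the arm and carton_medium below 0.3 N).
It fails at once if the small carton is dropped or thrown instead of laid down (linear speed of carton_small above 0.6 m/s and contact force between each of the fingers, the arm and carton_small below 0.3 N).
It fails at once if the display is pulled on against its stop (value of joint display above 0.081 m).
It also fails if it takes over 67 s, if anything falls off the work surface, if the arm or the gripper's body presses on something with over 40 N, if the wrist force passes 120 N, or if a joint passes its speed limit or range.

ROBOT

A 6-joint arm with a two-finger parallel gripper is mounted at the origin on the work surface. World frame = base frame: x ahead of the robot, y to its left, z up, the work surface at z = 0. Lengths are in m, angles in degrees, forces in N, time in s.
With the tool pointing down it reaches from about 0.275 to 0.875 m from the base axis. Payload 12.5 kg.
Tool frame: the origin (TCP) lies between the finger pads; the fingertips stand 19 mm ahead of it and the grasp point (between the pads) is the TCP; z points along the fingers, x is the direction in which the jaws open and shut, and the axes are right-handed (so a half turn about z gives the same grasp; the last joint's range is limited). The gripper opens to 85 mm and grips with 20 to 120 N. Pads are 22 mm wide; open, the fingers measure 114 mm over their backs; the gripper's body (76 mm by 85 mm) begins 54 mm behind the grasp point. The pads swing forward as they close: fully open they stand 13 mm farther back than shut.
Start: joints at [72.044, 20.094, 94.641, -0, 65.266, -4.847], TCP at [0.125, 0.536, 0.219] pointing down, gripper open.
Joint ranges: [-157.81, 157.81], [-45, 120.19], [0.68, 151.7], [-89.99, 269.99], [4.06, 180], [-164.3, 164.3]. Speed limits (degrees/s): [127.2, 127.2, 159.86, 180, 180, 180].

INTERFACE

Orientations are given as [roll, pitch, yaw] about the fixed x, y, z axes, in that order (R = Rz(yaw) Ry(pitch) Rx(roll)).
In Python, from bench import move_to, move_l, set_joints, let_go, close_gripper, sleep, inverse_kinematics, capture, get_calibration, Unreachable, hand_in, find_in, outline_of, pinpoint, read_t, read_q, read_joint_vel, read_joint_efforts, read_eef_pos, read_tool_rot, read_wrist_force, read_wrist_torque, read_width gives the robot as it stands. Calls block until the motion is done:
- move_to(position, orientation): joint-space move of the TCP to a pose.
- move_l(position, rot=None, speed=0.15, contact_N=None): straight line of the TCP; rot=None keeps the orientation; speed is the mean speed in m/s. With contact_N (N) it stops when the force on the tool has changed by that much, and returns True; else False.
- set_joints(angles): joint-space move.
- let_go() and close_gripper(force=None): open the fingers fully, or close them until they stop; force is the grip in N (None keeps the last).
- sleep(seconds).
- inverse_kinematics(position, orientation): joint angles nearest the present ones, or None.
- capture(name): name is "scene" or "top" or "wrist"; returns the picture (420x560x3 uint8, red, green, blue); there is no depth.
- get_calibration(name): a dict with "fov_y" (degrees; the focal length in pixels is half the picture's height over the tangent of half this angle, whatever the lens; pixels are square), "cx", "cy" (the principal point, pixels), "extrinsics" (4x4, takes a point from world to camera coordinates). Camera axes: x right, y down, z forward; pixel columns grow to the right and rows downward; lengths in m; the calibration is good to about 2 mm. A picture is of the moment at which its call begins: read the wrist's pose just before it. get_calibration takes no time and is no camera call; for the wrist camera it gives the pose at the moment of the call.
A pose or a line that the arm cannot do raises Unreachable and nothing moves.
- hand_in(): hands the job in, once; it reports no verdict.
Trained networks look in the newest picture that a camera, given by its name, has taken for a name from the list of things; names that differ only in an ending like _2 or _b are one class to them, and where a whole thing is asked for, a point or a joint stands for the part that bears it (a point fixed in the world has none). Each returns a list of dicts, best first, with "confidence" (0 to 1); they miss things now and then, are a little off and sometimes report something else, mostly with a low value. They report only what shows in the picture. A call takes as long as a camera call.
- find_in(camera, label): "position" ([x, y, z] in m, in world coordinates, good to about 4 mm: the middle of the surface that is visible of it).
- outline_of(camera, label): "region" (420x560 bool, what is visible of it).
- pinpoint(camera, label): "position" ([x, y, z] in m, in world coordinates, good to about 4 mm: a listed point, or the origin of a listed thing).
Readings, each from a call of its own:
- read_t(): time.
- read_q(): joint angles.
- read_joint_vel(): joint speeds.
- read_joint_efforts(): joint torques, N m.
- read_eef_pos(): TCP position.
- read_tool_rot(): TCP orientation.
- read_wrist_force(): force on the tool from outside, world axes, zero at the start.
- read_wrist_torque(): the same for the moment, N m.
- read_width(): finger opening in m.
Only numpy, scipy, OpenCV 4.12 (cv2) and the standard library are available. Lean on these libraries where they do the work, as an engineer would, in place of code of your own. Each camera call takes 0.05 s, during which the arm holds its last target. There are 200 camera calls.

## Working session

There is one attempt and no reset: what is moved stays moved. The work goes in short steps, each a Python script; the robot and the scene stay as the last script left them, time stands still between calls to the robot, and variables do not carry over. Pictures are saved under pics/ and viewed, about 8 in all and at most 12, crops included, and the job is handed in when it is done.

```bash
mkdir -p pics; ls
python3 - <<'E'
from bench import *
import cv2,numpy as np
a=capture("scene");b=capture("top")
cv2.imwrite("pics/s.png",a[:,:,::-1]);cv2.imwrite("pics/t.png",b[:,:,::-1])
for l in ["carton_large_center","carton_medium_center","carton_small_center","pull_tab","scale","slot_edge","cups","jar","bottle","coaster","brush","scissors","stapler","calculator"]:
  for c in ["scene","top"]:
    print(l,c,[(np.round(d["position"],3).tolist(),round(d["confidence"],2)) for d in pinpoint(c,l)[:2]])
print(read_t())
E
```

```text
pics
carton_large_center scene [([0.578, 0.461, -0.002], 0.53)]
carton_large_center top [([0.498, 0.031, 0.068], 0.79)]
carton_medium_center scene [([0.522, -0.353, 0.021], 0.97), ([0.259, -0.312, -0.001], 0.48)]
carton_medium_center top [([0.519, -0.357, 0.019], 0.95), ([0.281, 0.273, 0.001], 0.49)]
carton_small_center scene [([0.473, 0.392, 0.016], 0.91)]
carton_small_center top [([0.471, 0.396, 0.015], 0.93)]
pull_tab scene [([0.539, -0.12, 0.048], 0.67)]
pull_tab top [([0.536, -0.116, 0.047], 0.93)]
scale scene [([0.505, 0.022, 0.004], 0.8)]
scale top [([0.504, 0.024, -0.0], 0.58), ([0.529, -0.074, 0.032], 0.23)]
slot_edge scene [([0.533, -0.071, 0.03], 0.79)]
slot_edge top [([0.526, -0.076, 0.029], 0.6), ([0.474, 0.395, 0.018], 0.49)]
cups scene [([0.263, -0.309, 0.001], 0.66), ([0.506, 0.022, 0.002], 0.59)]
cups top [([0.264, -0.308, -0.005], 0.66)]
jar scene [([0.675, 0.296, 0.004], 0.63)]
jar top []
bottle scene [([0.756, 0.126, -0.0], 0.94), ([0.539, -0.116, 0.046], 0.48)]
bottle top [([0.504, 0.021, -0.0], 0.68), ([0.752, 0.123, -0.003], 0.48)]
coaster scene [([0.7, -0.348, -0.0], 0.97), ([0.503, 0.034, 0.067], 0.21)]
coaster top [([0.7, -0.354, 0.003], 0.98)]
brush scene [([0.756, -0.141, 0.001], 0.51)]
brush top [([0.756, -0.138, 0.002], 0.55)]
scissors scene []
scissors top [([0.581, 0.463, -0.002], 0.83)]
stapler scene [([0.419, 0.558, -0.001], 0.61)]
stapler top [([0.421, 0.55, 0.0], 0.91)]
calculator scene [([0.279, 0.268, -0.001], 0.91)]
calculator top [([0.278, 0.271, -0.002], 0.62)]
1.5
```

View pics/t.png

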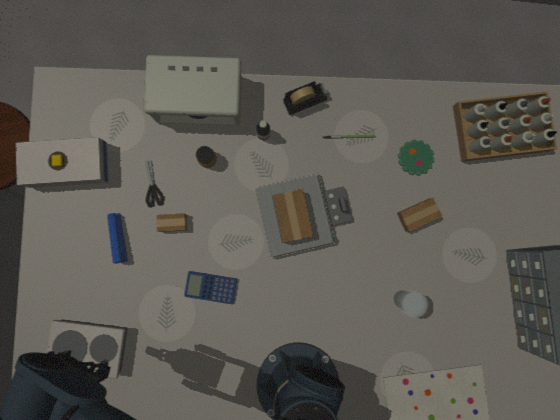

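View pics/s.png

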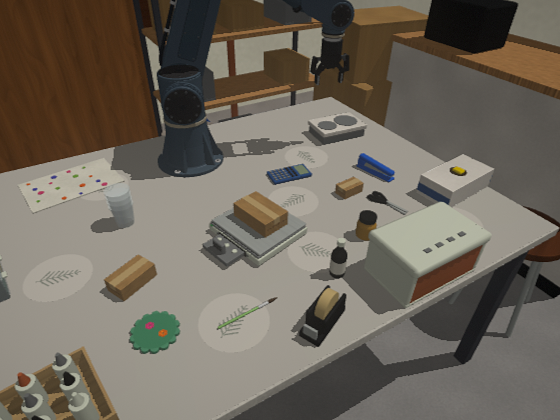

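```bash
cat > h.py <<'E'
from bench import *
import cv2,numpy as np
from scipy.optimize import minimize
def proj(cal,P):
    f=210/np.tan(np.radians(cal["fov_y"]/2)); E=np.array(cal["extrinsics"])
    c=np.asarray(P)@E[:3,:3].T+E[:3,3]
    return np.c_[cal["cx"]+f*c[:,0]/c[:,2], cal["cy"]+f*c[:,1]/c[:,2]]
def box(x,y,yaw,d,z0):
    c,s=np.cos(yaw),np.sin(yaw)
    return np.array([[x+c*a*d[0]/2-s*b*d[1]/2,y+s*a*d[0]/2+c*b*d[1]/2,z0+h] for a in(-1,1) for b in(-1,1) for h in(0,d[2])])
def fit(views,d,z0,xy):
    """views: [(cal,mask)]; pose (x,y,yaw deg) of an upright box whose silhouette matches best"""
    def cost(p):
        t=0
        for cal,m in views:
            h=cv2.convexHull(np.float32(proj(cal,box(*p,d,z0))))
            im=np.zeros(m.shape,np.uint8); cv2.fillConvexPoly(im,np.int32(np.round(np.clip(h,-900,1500)*16)),1,shift=4)
            im=im>0; t+=1-(im&m).sum()/max(1,(im|m).sum())
        return t/len(views)
    ys=np.radians(np.arange(-90,90,10)); y0=min(ys,key=lambda a:cost([*xy,a]))
    p=np.array([*xy,y0])
    for _ in range(2):
        r=minimize(cost,p,method="Nelder-Mead",options=dict(initial_simplex=p+np.vstack([[0,0,0],np.diag([.008,.008,.12])]),xatol=1e-4,fatol=1e-5)); p=r.x
    return p[0],p[1],np.degrees(p[2]),1-r.fun
D=dict(large=(.09,.14,.048),medium=(.064,.11,.042),small=(.05,.084,.036))
def look(cams,n,z0,xy,save=None):
    v=[]
    for c in cams:
        cal=get_calibration(c); im=capture(c)
        if save and c=="wrist": cv2.imwrite(save,im[:,:,::-1])
        o=outline_of(c,f"carton_{n}_center")
        E=np.array(cal["extrinsics"]);u=proj(cal,[[*xy,z0+D[n][2]]])[0]
        # the candidate whose mask holds the expected spot
        o=[q for q in o if np.hypot(*(np.argwhere(q["region"]).mean(0)[::-1]-u))<(90 if c=="wrist" else 25)]
        if o: v.append((cal,np.array(o[0]["region"]))); 
        else: print("no outline",c,n)
    r=[fit([a],D[n],z0,xy) for a in v]
    for q in r: print(n,np.round(q,4))
    return r
E
python3 - <<'E'
from h import *
look(["top","scene"],"large",.042,(.50,.031))
look(["top","scene"],"medium",0,(.52,-.355))
look(["top","scene"],"small",0,(.472,.394))
move_to([.50,.03,.36],[180,0,15])
print(read_eef_pos(),read_q(),read_t())
look(["wrist"],"large",.042,(.50,.031),"pics/w1.png")
for l in ["pull_tab","carton_large_center","scale","slot_edge"]:
    print(l,[(np.round(d["position"],3).tolist(),round(d["confidence"],2)) for d in pinpoint("wrist",l)[:2]])
E
```

```text
large [ 4.99700e-01  3.37000e-02 -7.69149e+01  9.79500e-01]
large [ 5.00400e-01  3.22000e-02 -7.45902e+01  9.52600e-01]
no outline scene medium
medium [ 0.5181 -0.3557 23.7257  0.9409]
small [0.4714 0.3935 3.4933 0.9357]
small [0.4725 0.392  8.7967 0.9211]
[0.49993259 0.03062141 0.3598274 ] [-1.82619965e+00  8.44350665e+00  8.99125415e+01  7.86210797e-03
  8.16619745e+01 -1.68878941e+01] 4.4
large [ 4.99600e-01  3.36000e-02 -7.68132e+01  9.68200e-01]
pull_tab [([0.545, -0.12, 0.042], 0.81), ([0.757, -0.143, -0.003], 0.34)]
carton_large_center [([0.498, 0.036, 0.067], 0.92)]
scale [([0.757, 0.126, 0.004], 0.61)]
slot_edge [([0.528, -0.07, 0.032], 0.93)]
```

View pics/w1.png

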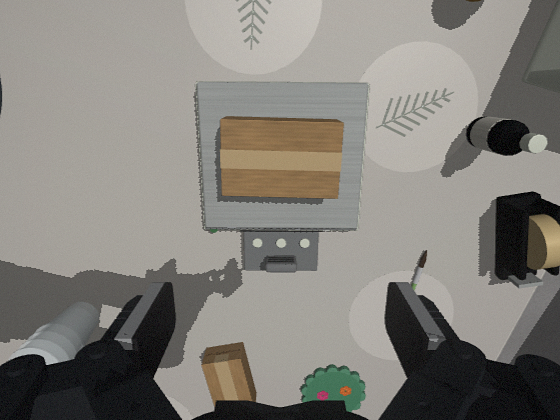

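Run:
```python
from h import *
e=np.array([.519,-.356]); yw=np.radians(23.7); up=np.array([-np.sin(yw),np.cos(yw)])
move_to([*(e-.07*up),.26],[180,0,23.7])
r=look(["wrist"],"medium",0,e,"pics/w2.png")
print([(np.round(d["position"],3).tolist(),round(d["confidence"],2)) for d in pinpoint("wrist","carton_medium_center")[:2]])
x,y,a,s=r[0]; a=(a-23.7+90)%180-90+23.7
assert s>.9 and np.hypot(*(np.array([x,y])-e))<.01 and abs(a-23.7)<8
move_to([x,y,.12],[180,0,a])
print(move_l([x,y,.027],speed=.1,contact_N=8), read_eef_pos())
close_gripper(50); print(read_width(),read_wrist_force(),read_t())
move_l([x,y,.22],speed=.15)
print(read_width(),read_wrist_force(),read_eef_pos(),read_t())
capture("wrist"); cv2.imwrite("pics/w3.png",capture("wrist")[:,:,::-1])
```

```text
medium [ 0.5178 -0.3559 25.309   0.9733]
[([0.518, -0.359, 0.02], 0.78)]
False [ 0.51817401 -0.3561668   0.02769486]
-0.00021124858080836937 [-0.61224239  0.62477316 18.33734111] 9.0667
0.00015736961691587538 [ 0.20466473 -0.02050902  0.7879145 ] [ 0.51747267 -0.35562643  0.21904058] 10.5
```

Run:
```python
import cv2,numpy as np
a=cv2.imread("pics/w2.png");b=cv2.imread("pics/w3.png")
cv2.imwrite("pics/v1.png",cv2.resize(np.hstack([a,b]),(800,300)))
```

```text
(no output)
```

View pics/v1.png

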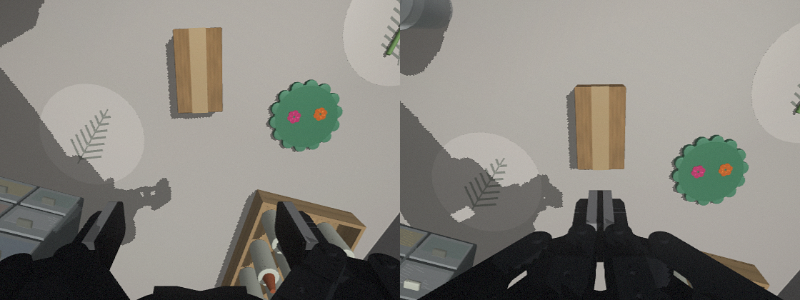

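Run:
```python
from h import *
cal=get_calibration("wrist"); p=np.array(read_eef_pos()); print(p,read_tool_rot(),read_q(),read_width())
print(proj(cal,[p,p-[0,0,.019],[p[0],p[1],.042],[p[0],p[1],0]]).round())
E_=np.linalg.inv(np.array(cal["extrinsics"]));print(E_.round(3))
look(["wrist","top","scene"],"medium",0,(.518,-.356))
im=capture("scene"); 
cv2.imwrite("pics/s2.png",cv2.resize(im[60:340,0:360,::-1],(800,622))[:600])
```

```text
[ 0.51754177 -0.35566538  0.21913925] [-1.79926674e+02  3.76779264e-02  2.53103356e+01] [-3.87433831e+01  2.82878689e+01  8.22444446e+01 -1.91903404e-03
  6.95501064e+01 -6.40530228e+01] 0.000274541609645426
[[279. 274.]
 [279. 256.]
 [280. 182.]
 [280. 173.]]
[[ 0.904  0.406  0.134  0.483]
 [ 0.427 -0.858 -0.286 -0.281]
 [-0.001  0.316 -0.949  0.373]
 [ 0.     0.     0.     1.   ]]
medium [ 0.5181 -0.3553 25.4494  0.9762]
medium [ 0.5195 -0.3564 26.007   0.9153]
medium [ 0.5183 -0.3563 25.6885  0.97  ]
```

View pics/s2.png

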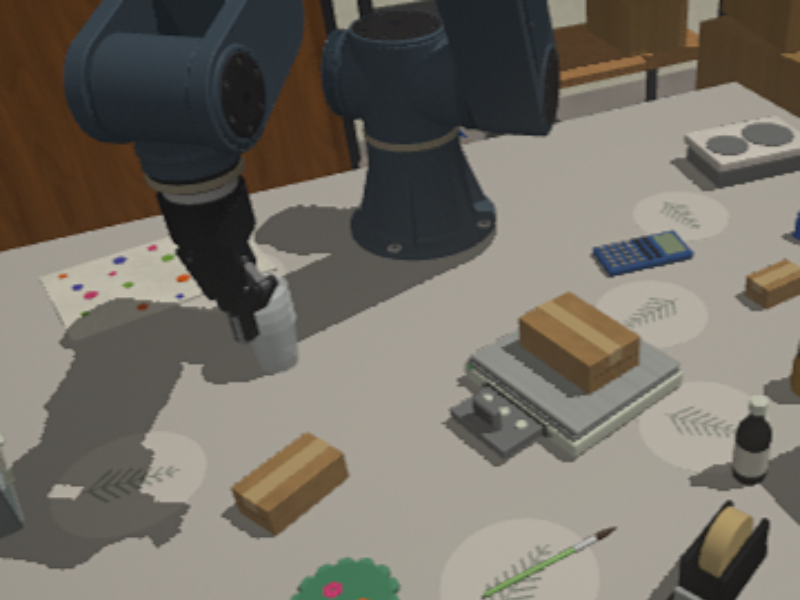

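Run:
```python
from h import *
x,y,a=.5182,-.3558,25.4
let_go(); print("open",read_width())
move_to([x,y,.10],[180,0,a])
print(move_l([x,y,.025],speed=.1,contact_N=8), read_eef_pos(),read_width(),read_wrist_force())
i0=capture("wrist")
close_gripper(40); print(read_width(),read_eef_pos(),read_wrist_force(),read_t())
i1=capture("wrist"); s=capture("scene")[180:320,60:247]
sleep(.3);print(read_width(),read_wrist_force())
cv2.imwrite("pics/v2.png",np.hstack([cv2.resize(i0,(400,300)),cv2.resize(i1,(400,300))])[:,:,::-1])
cv2.imwrite("pics/v2.png",np.vstack([cv2.imread("pics/v2.png"),np.hstack([cv2.resize(s,(400,300))[:,:,::-1],np.zeros((300,400,3),np.uint8)])]))
```

```text
open 0.08509094701449538
False [ 0.51856625 -0.35608639  0.02564632] 0.08544599318455859 [ 0.28327295 -0.16768807  0.15774182]
-0.0003456617845661004 [ 0.52118283 -0.35821132  0.02989293] [-2.06793979  1.93583979 32.16031506] 13.9917
0.00010208195477799241 [-1.02730906  0.40732344 32.55770066]
```

View pics/v2.png

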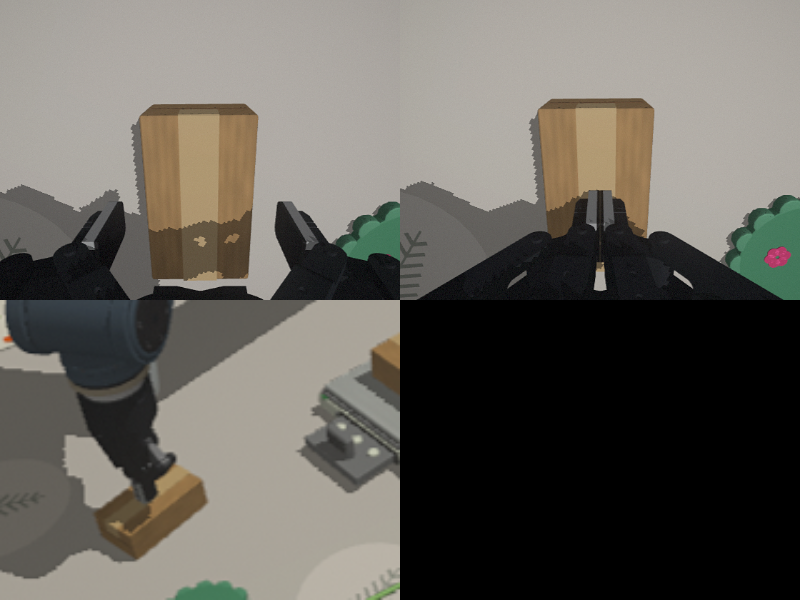

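Run:
```python
from h import *
x,y,a=.5182,-.3558,25.4
move_l([x,y,.15],speed=.2)
cal=get_calibration("wrist"); p=np.array(read_eef_pos()); up=np.array([-np.sin(np.radians(a)),np.cos(np.radians(a)),0])
im=capture("wrist")
for dz in (0.03,0.012,0,-.019):
  print(dz,proj(cal,[p+[0,0,dz],p+.011*up+[0,0,dz],p-.011*up+[0,0,dz]]).round().tolist())
r=im[220:420,180:380]; cv2.imwrite("pics/v3.png",cv2.resize(r,(600,600))[:,:,::-1])
look(["wrist","top"],"medium",0,(x,y))
s=capture("scene"); sc=get_calibration("scene")
for dz in (0.012,0,-.019): print(proj(sc,[p+[0,0,dz]]))
u,v=proj(sc,[p])[0].astype(int); print(u,v)
cv2.imwrite("pics/v4.png",cv2.resize(s[v-30:v+30,u-40:u+40],(800,600),interpolation=cv2.INTER_NEAREST)[:,:,::-1])
```

```text
0.03 [[279.0, 310.0], [279.0, 285.0], [279.0, 334.0]]
0.012 [[279.0, 287.0], [279.0, 264.0], [279.0, 308.0]]
0 [[279.0, 274.0], [279.0, 252.0], [279.0, 294.0]]
-0.019 [[279.0, 256.0], [279.0, 236.0], [279.0, 275.0]]
medium [ 0.5179 -0.3554 25.6231  0.9603]
medium [ 0.518  -0.3558 27.3475  0.8471]
[[119.4251587  235.50494857]]
[[120.58295172 239.2757362 ]]
[[122.38041596 245.12985335]]
120 239
```

View pics/v3.png

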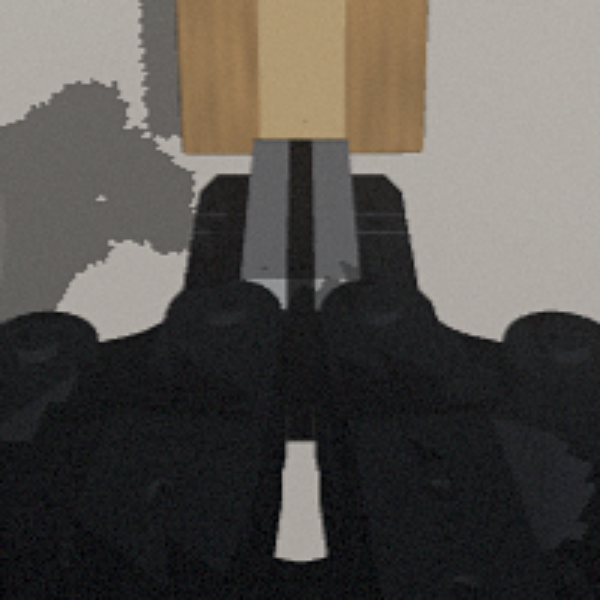

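View pics/v4.png

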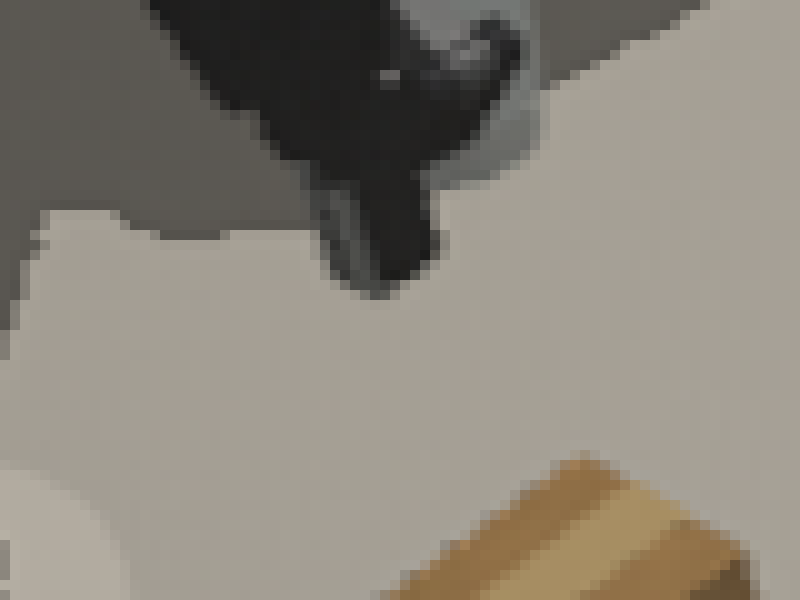

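```bash
cat > pick.py <<'E'
from h import *
def pick(x,y,a,z,w):
    let_go(); move_to([x,y,.10],[180,0,a])
    print("hit",move_l([x,y,z],speed=.12,contact_N=8), read_eef_pos())
    close_gripper(50); g=read_width(); print("width",g,read_wrist_force(),read_t())
    assert abs(g-w)<.008
    move_l([x,y,.17],speed=.15); print("lifted",read_width(),read_wrist_force())
    assert abs(read_width()-w)<.008
def place(x,y,a,z):
    """z: expected TCP height at touchdown"""
    move_to([x,y,z+.08],[180,0,a])
    move_l([x,y,z+.02],speed=.12); sleep(.2)
    print("contact",move_l([x,y,z-.004],speed=.02,contact_N=3),read_eef_pos(),read_wrist_force())
E
python3 - <<'E'
from pick import *
pick(.5180,-.3556,25.5,-.009,.064)
place(.4997,.0336,103.2,.081)
print(read_width(),read_tool_rot(),read_t())
E
```

```text
hit False [ 0.51846745 -0.35597211 -0.00814781]
width 0.06345747237081625 [-0.95708292  0.57034871  5.53993591] 17.9583
lifted 0.0632817253159037 [-0.19649421 -0.69639708 -3.34824664]
contact True [0.49959053 0.03359049 0.08192844] [-1.15395983 -0.91627684  6.42067167]
0.06319215843888482 [-1.79974254e+02 -8.16343320e-03  1.03195046e+02] 22.4917
```

```bash
python3 - <<'E'
from pick import *
let_go(); p=read_eef_pos(); move_l([p[0],p[1],.27],speed=.2)
look(["wrist"],"medium",.09,(.4997,.0336),"pics/w5.png")
look(["wrist"],"large",.042,(.4997,.0336))
e=np.array([.472,.393]); a=5.; up=np.array([-np.sin(np.radians(a)),np.cos(np.radians(a))])
move_to([*(e-.04*up),.22],[180,0,a])
r=look(["wrist"],"small",0,e,"pics/w6.png")
look(["top"],"medium",.09,(.4997,.0336));look(["top"],"large",.042,(.4997,.0336))
print(read_t())
E
python3 -c "
import cv2,numpy as np
cv2.imwrite('pics/v5.png',cv2.resize(np.hstack([cv2.imread('pics/w5.png'),cv2.imread('pics/w6.png')]),(800,300)))"
```

```text
medium [ 4.99800e-01  3.41000e-02 -7.67779e+01  9.74800e-01]
large [ 4.99800e-01  3.39000e-02 -7.63992e+01  2.76000e-01]
small [0.4722 0.3948 5.2223 0.9761]
medium [ 4.97700e-01  3.36000e-02 -7.39387e+01  8.86400e-01]
large [ 5.00300e-01  3.47000e-02 -7.59982e+01  3.96400e-01]
26.425
```

View pics/v5.png

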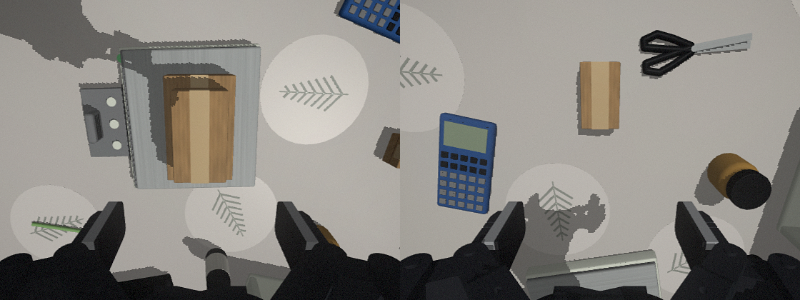

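Run:
```python
from pick import *
pick(.4722,.3948,5.2,-.008,.050)
place(.4998,.0340,-76.8,.124)
print(read_width(),read_t())
let_go(); p=read_eef_pos(); move_l([p[0],p[1],.29],speed=.2)
look(["wrist"],"small",.132,(.4998,.034),"pics/w7.png")
for c in ("wrist","scene","top"):
    capture(c)
    for l in ["pull_tab","slot_edge","carton_small_center","carton_medium_center","carton_large_center"]:
        print(c,l,[(np.round(d["position"],3).tolist(),round(d["confidence"],2)) for d in pinpoint(c,l)[:1]])
print(read_t())
```

```text
hit False [ 0.47265904  0.3951068  -0.00718105]
width 0.049242753602255426 [0.079152   0.11170613 5.42187797] 28.6917
lifted 0.049695991847353016 [ 0.13715957  0.07563886 -2.22225907]
contact True [0.4996914  0.03398809 0.1246239 ] [-0.58039867  0.58282978  5.56553941]
0.04930014494794562 33.1333
small [ 4.98300e-01  3.48000e-02 -7.70647e+01  9.58300e-01]
wrist pull_tab [([0.542, -0.12, 0.042], 0.58)]
wrist slot_edge [([0.529, -0.077, 0.032], 0.92)]
wrist carton_small_center [([0.499, 0.031, 0.151], 0.96)]
wrist carton_medium_center [([0.529, -0.074, 0.032], 0.3)]
wrist carton_large_center []
scene pull_tab [([0.54, -0.116, 0.047], 0.73)]
scene slot_edge [([0.532, -0.073, 0.027], 0.58)]
scene carton_small_center [([0.498, 0.034, 0.149], 0.97)]
scene carton_medium_center [([0.501, 0.037, 0.111], 0.62)]
scene carton_large_center [([0.503, 0.035, 0.065], 0.87)]
top pull_tab [([0.537, -0.117, 0.045], 0.58)]
top slot_edge []
top carton_small_center [([0.501, 0.038, 0.149], 0.55)]
top carton_medium_center [([0.499, 0.035, 0.112], 0.68)]
top carton_large_center []
35.5667
```

View pics/w7.png

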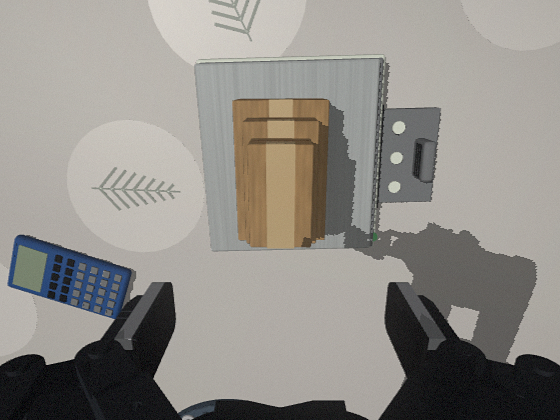

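Run:
```python
from pick import *
Y=-165.5; t=[.5395,-.118]
move_to([*t,.27],[180,0,Y])
move_l([*t,.10],speed=.2)
print("hit",move_l([*t,.017],speed=.08,contact_N=5),read_eef_pos(),read_wrist_force())
close_gripper(50); print("w",read_width(),read_eef_pos(),read_wrist_force(),read_t())
s=capture("scene");w=capture("wrist")
s=s[200:305,190:330]
cv2.imwrite("pics/v6.png",np.hstack([cv2.resize(s,(400,300)),cv2.resize(w,(400,300))])[:,:,::-1])
```

```text
hit False [ 0.53982222 -0.11809409  0.0174722 ] [-0.8807528   0.3661063  -0.59092582]
w 0.04334485287121752 [ 0.54098693 -0.11792496  0.01785366] [5.76410047 4.32161093 3.30056718] 39.375
```

View pics/v6.png

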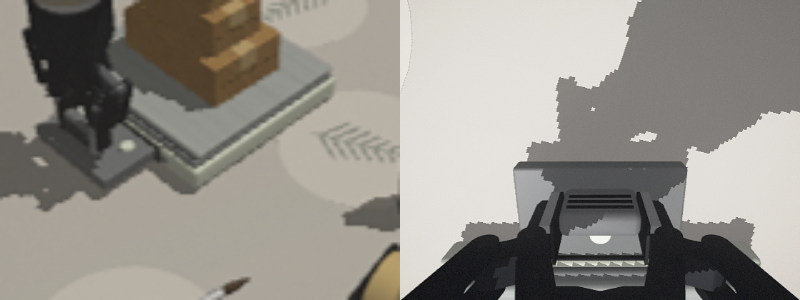

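Run:
```python
from pick import *
p0=np.array([.5410,-.1179,.0177]); u=np.array([np.cos(np.radians(-75.5)),np.sin(np.radians(-75.5)),0])
move_l((p0+.055*u).tolist(),speed=.04)
p=read_eef_pos(); print(np.dot(np.array(p)-p0,u),read_width(),read_wrist_force())
for c in ("wrist","top","scene"):
    im=capture(c)
    if c=="wrist": w=im
    if c=="scene": s=im
    for l in ["mark_line","slot_edge","pull_tab"]:
        print(c,l,[(np.round(d["position"],4).tolist(),round(d["confidence"],2)) for d in pinpoint(c,l)[:1]])
cv2.imwrite("pics/v7.png",np.hstack([cv2.resize(s[195:300,170:310],(400,300)),cv2.resize(w[210:420,140:420],(400,300))])[:,:,::-1])
print(read_t())
```

```text
0.054154839335681 0.04292696857774215 [-0.34749689  6.84612156  3.74585171]
wrist mark_line []
wrist slot_edge []
wrist pull_tab [([0.557, -0.173, 0.0441], 0.67)]
top mark_line [([0.5297, -0.0678, 0.0242], 0.85)]
top slot_edge [([0.5281, -0.0747, 0.0315], 0.97)]
top pull_tab [([0.5538, -0.1754, 0.0458], 0.83)]
scene mark_line [([0.53, -0.0683, 0.0238], 0.67)]
scene slot_edge [([0.5346, -0.0711, 0.0327], 0.78)]
scene pull_tab [([0.5571, -0.1707, 0.0497], 0.82)]
41.6083
```

View pics/v7.png

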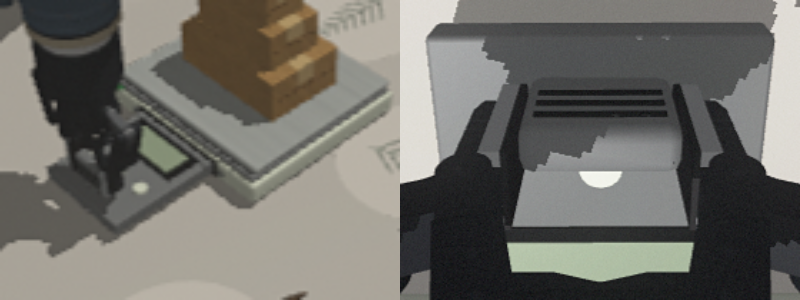

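Run:
```python
from pick import *
p0=np.array([.5410,-.1179,.0177]); u=np.array([np.cos(np.radians(-75.5)),np.sin(np.radians(-75.5)),0])
move_l((p0+.061*u).tolist(),speed=.02); sleep(.5)
p=read_eef_pos(); print(np.dot(np.array(p)-p0,u),read_width(),read_wrist_force())
for c in ("top","scene"):
    im=capture(c); P={}
    for l in ["mark_line","slot_edge","pull_tab"]:
        d=pinpoint(c,l)
        if d: P[l]=np.array(d[0]["position"]); print(c,l,P[l].round(4),round(d[0]["confidence"],2))
    if len(P)==3: print("mark beyond edge",np.dot(P["mark_line"]-P["slot_edge"],u),"edge->tab (want .105)",np.dot(P["pull_tab"]-P["slot_edge"],u))
    for n in ("small","medium","large"): print(n,[d["position"] for d in pinpoint(c,f"carton_{n}_center")[:1]])
cv2.imwrite("pics/v8.png",cv2.resize(im[165:300,150:330],(800,600))[:,:,::-1])
print(read_t())
```

```text
0.060038416762629214 0.042939739190750906 [-0.63812896  7.88241916  4.07430854]
top mark_line [ 0.5268 -0.0717  0.0221] 0.8
top slot_edge [ 0.5261 -0.0753  0.0293] 0.79
top pull_tab [ 0.5547 -0.1779  0.0438] 0.71
mark beyond edge -0.003310065502523076 edge->tab (want .105) 0.10649281601875087
small [[0.4976, 0.0349, 0.1494]]
medium [[0.5001, 0.0315, 0.1073]]
large [[0.5027, 0.0233, 0.001]]
scene mark_line [ 0.5326 -0.0772  0.0247] 0.64
scene slot_edge [ 0.531  -0.0706  0.0314] 0.69
scene pull_tab [ 0.5539 -0.1774  0.0479] 0.71
mark beyond edge 0.006790382432982609 edge->tab (want .105) 0.10913187008522861
small [[0.4966, 0.0312, 0.1493]]
medium [[0.5044, 0.0363, 0.111]]
large [[0.5007, 0.0355, 0.0641]]
43.2583
```

```bash
python3 -c "
from bench import *
print(read_joint_vel()); hand_in()"
```

```text
[-0.0049441   0.04508922  0.08974467  0.00927296 -0.05441645 -0.00030545]
the job is handed in; nothing more can be done
```

The medium carton is on the large one and the small one is on top. The arm is holding the display at the mark by its pull tab, and I handed the job in at about 43 s of the 67 s allowed.

**Problem on the way:** my first two grasps of the medium carton closed on its top. The fingertips really sit about 30 mm farther back than the stated tool point. The carton did not move noticeably. I measured the offset from the contact height and the wrist picture, corrected every height for it, and the remaining grasps held.

**Last checks:**
- **Stack:** in the wrist-camera fits after placing, each carton was within about 2 mm and 0.5° of the one below. A later camera estimate, made while holding the display, put the small carton up to about 9 mm from the medium one. Single estimates like that are only good to about 4 mm each.
- **Display:** the tab travelled 60.0 mm while gripped, and the pull was about 7.9 N against the spring's stated 8 N at the mark. The arm was practically still when I handed in.

**What disagreed or went unchecked:**
- **White line position:** the camera networks disagreed in the final pose. One put the line 3 mm short of the housing edge and the other 7 mm past it. I relied on the travel and the spring force instead.
- **Large carton:** the last top-camera report for it was clearly false, with a height near zero. The scene camera placed it correctly.
- **No final picture:** I had used all 12 viewings, so I could not look at the final pose myself.

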